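# Strip the clamp dogs from a T-slot fixture rail past its sprung swing stop

## Task

Strip the T-slot fixture rail: pull up the sprung plunger at its open end and twist it clockwise into its rest notch so that the stop stays raised and swung aside when you let go, then slide every clamp dog out of the open end of the slot, lift it off and put it inside the grey parts tray. When all the dogs lie or stand at rest in the tray, twist the plunger back and let it go fully down, so that the stop closes the slot again. Leave the brass grille, the spanner and the oil bottle alone.

Things in the scene. Friction and masses are not known exactly. Their poses are not given: they have to be found in the camera images.
- rail: fixed aluminium T-slot rail lying flat, 60 mm wide (its x) and 390 mm long (y from -225 to +165 mm), z up. Origin on the table under the slot's centre line; the slot runs along y at x = 0. Slot floor at z = 10 mm, rail top at z = 23 mm. The lips over the slot (5.5 mm thick, 11.5 mm gap, channel 22 mm wide) run from y = -210 to +90 mm; an end block closes the -y end
- open_end (a point): point on the slot floor, on the slot's centre line, where the lips end (rail y = +90 mm, z = 10 mm); axes as the rail's. From here 75 mm farther along +y the floor goes on as a flat open landing without lips: a dog whose foot is wholly past this point can be lifted; under the lips it cannot
- handle (a point): centre of the plunger's black T-handle, a level bar 46 mm long (its x), 12 mm wide, 16 mm tall, on the vertical plunger axis (rail x = +50, y = +72 mm); 62 mm above the table when down, free height under the bar 19 mm. Bar along the rail's x at twist 0. Below it the steel stop finger, 10 mm wide, points along the handle's -x and closes the slot when down
- plunger (a joint): how far the plunger (handle, finger) is pulled straight up, m: 0 fully down, 0.020 at its upper stop. A spring pushes it down, 6 N at 0, 9 N at 0.020. It can twist only when above 0.012, as a ridge stands in the way below; in its rest notch it sits at about 0.009
- twist (a joint): twist of handle and stop finger, rad: 0 with the finger across the slot, grows clockwise seen from above, ends at 1.25 in the rest notch, where the finger is clear of the slot and the plunger stays up by itself. Between 0.2 and 1.0 it would land on the ridge. To return, pull above 0.012 again, twist back to 0 and let it down
- dog0_head (a point): steel clamp dog: dark round head, 26 mm diameter, 40 mm tall, with a bright band, on a neck 9 mm wide and a T-foot 20 (its x) by 24 (its y) by 6 mm; 55 mm tall, about 0.16 kg. This point is the head's centre, 35 mm above the foot's underside, 20 mm below the top; z along the dog's axis, up out of the head. Starts upright in the T-slot, foot under the lips, y along the slot. May be absent (None)
- dog1_head (a point): steel clamp dog: dark round head, 26 mm diameter, 40 mm tall, with a bright band, on a neck 9 mm wide and a T-foot 20 (its x) by 24 (its y) by 6 mm; 55 mm tall, about 0.16 kg. This point is the head's centre, 35 mm above the foot's underside, 20 mm below the top; z along the dog's axis, up out of the head. Starts upright in the T-slot, foot under the lips, y along the slot. May be absent (None)
- dog2_head (a point): steel clamp dog: dark round head, 26 mm diameter, 40 mm tall, with a bright band, on a neck 9 mm wide and a T-foot 20 (its x) by 24 (its y) by 6 mm; 55 mm tall, about 0.16 kg. This point is the head's centre, 35 mm above the foot's underside, 20 mm below the top; z along the dog's axis, up out of the head. Starts upright in the T-slot, foot under the lips, y along the slot. May be absent (None)
- dog3_head (a point): steel clamp dog: dark round head, 26 mm diameter, 40 mm tall, with a bright band, on a neck 9 mm wide and a T-foot 20 (its x) by 24 (its y) by 6 mm; 55 mm tall, about 0.16 kg. This point is the head's centre, 35 mm above the foot's underside, 20 mm below the top; z along the dog's axis, up out of the head. Starts upright in the T-slot, foot under the lips, y along the slot. May be absent (None)
- tray: loose open grey parts tray, 220 mm (its x) by 160 mm (its y), 40 mm high, walls and floor about 4 mm thick, 0.9 kg. Origin at the centre of its underside; z up
- grille: brass engine grille panel, 90 x 130 x 12 mm, lying loose beyond the rail; origin under its centre. Leave it alone
- spanner: steel spanner lying loose beyond the rail; origin under its middle. Leave it alone
- oil: white oil bottle with a black cap, 54 mm diameter, 130 mm tall, standing loose at the right of the rail; origin under its centre. Leave it alone
Mind the look-alikes: they are no part of the job. What is shaped like the part that bears dog0_head but purple is not meant. What is shaped like the part that bears dog3_head but white is not meant.

How it is judged:
On the way, in this order (a step that is already met when the one before it is completed fails the run):
1. the plunger sits in its rest notch, pulled up and twisted aside, and stays there with the robot's fingers off it (value of joint twist above 1.1 rad and value of joint plunger between 0.007 and 0.0108 m and contact force between the fingers and twist below 0.3 N), for 0.3 s.
2. every clamp dog present is inside the tray and at rest (x of dog0_head in the frame of tray between -0.106 and 0.106 m and y of dog0_head in the frame of tray between -0.076 and 0.076 m and z of dog0_head in the frame of tray between 0 and 0.052 m and x of dog1_head in the frame of tray between -0.106 and 0.106 m and y of dog1_head in the frame of tray between -0.076 and 0.076 m and z of dog1_head in the frame of tray between 0 and 0.052 m and x of dog2_head in the frame of tray between -0.106 and 0.106 m and y of dog2_head in the frame of tray between -0.076 and 0.076 m and z of dog2_head in the frame of tray between 0 and 0.052 m and x of dog3_head in the frame of tray between -0.106 and 0.106 m and y of dog3_head in the frame of tray between -0.076 and 0.076 m and z of dog3_head in the frame of tray between 0 and 0.052 m and linear speed of each of dog0, dog1, dog2, dog3 below 0.03 m/s), for 0.3 s.
3. the plunger is twisted back and fully down, the stop across the slot (value of joint twist below 0.12 rad and value of joint plunger below 0.002 m), for 0.2 s.
At the end, for the whole second after the job is handed in: Every clamp dog present is inside the tray (head centre within its walls and less than 52 mm above the tray's underside) and at rest, the tray is flat, and the plunger is back: twist under 0.12 rad and lift under 2 mm (all of step 2 and all of step 3 and angle between tray's own z axis and vertical below 0.1 rad); the robot touches nothing.
It fails at once if the brass grille is pushed more than 40 mm or tipped (distance of grille from where it was at the start of the episode above 0.04 m or angle between grille's own z axis and vertical above 0.5 rad).
It fails at once if the spanner is pushed more than 40 mm or tipped (distance of spanner from where it was at the start of the episode above 0.04 m or angle between spanner's own z axis and vertical above 0.5 rad).
It fails at once if the oil bottle is pushed more than 40 mm or tipped (distance of oil from where it was at the start of the episode above 0.04 m or angle between oil's own z axis and vertical above 0.5 rad).
Of dog0, dog1, dog2, dog3 only 3 to 4 are there at a start; the rules pass over those that are not, and their reading is None.
At some moment in a run one of tray may be knocked a few centimetres aside while the robot is not near it.
Once in a run the grip may slacken for a moment while it holds something.
It also fails if it takes over 210 s, if anything falls off the work surface, if the arm or the gripper's body presses on something with over 40 N, if the wrist force passes 120 N, or if a joint passes its speed limit or range.

## Robot

A 6-joint arm with a two-finger parallel gripper is mounted at the origin on the work surface. World frame = base frame: x ahead of the robot, y to its left, z up, the work surface at z = 0. Lengths are in m, angles in rad, forces in N, time in s.
With the tool pointing down it reaches from about 0.35 to 0.95 m from the base axis. Payload 17.4 kg.
Tool frame: the origin (TCP) lies on the centre line of the jaws, within the pads' length; the fingertips stand arm.finger_overhang ahead of it and the grasp point (between the pads) lies 11 mm behind it (arm.finger_overhang is the distance from the TCP to the fingertips, in m); z points along the fingers, y is the line along which they close (so a half turn about z gives the same grasp; the last joint's range is limited). The gripper opens to 93 mm and grips with 3 to 60 N. Pads are 15 mm wide; open, the fingers measure 128 mm over their backs; the gripper's body (75 mm by 188 mm) begins 65 mm behind the grasp point.
Start: joints at [-1.155, 0.116, 1.442, -0, 1.584, -0.038], TCP at [0.296, -0.607, 0.227] pointing down, gripper open.
Joint ranges: [-2.83, 2.83], [-0.83, 2.19], [0.07, 2.5], [-1.14, 4.28], [0.01, 3], [-2.97, 2.97]. Speed limits (rad/s): [1.89, 1.89, 2.22, 3.14, 3.14, 3.14].

## Interface

Orientations are given as a 3x3 rotation matrix whose columns are the frame's x, y, z axes.
In Python, from bench import arm gives the robot as it stands.
- The arm moves only by the tool drive_tool, never from a script. Its argument "steps" is a list of rows, each a list of 7 numbers: the shift along the tool's x, y, z in m, then the turn, a rotation vector about the tool's x, y, z in degrees, then the finger opening in m, from 0 to 0.093. A call has 1 to 8 rows; each row is the pose to reach, as a shift and turn from the pose commanded when the call began, along the tool's axes at that moment; what a row does not reach only later rows make up. A row lasts 1/10 s, in which the tool goes at most 50 mm and 8.59 degrees, less where a joint would pass 70% of its speed; a pose out of reach is approached as far as the arm can. A call with a gripper value outside its range is refused whole. The fingers move at their own pace and stop on an object; "squeeze" is the grip in N (left out, the last holds). Time passes only in rows, so rows that repeat a pose let the fingers close. It gives the time, the measured TCP pose, the force, the opening and the grip force at its end, in the units of the state.
- arm.sense(): the state, without advancing time (a new reading comes with each control period).
- arm.get_image(name): name is "scene" or "side" or "wrist"; returns a dict with "img" (420x560x3 uint8, red, green, blue), "fovy" (degrees; the focal length in pixels is half the picture's height over the tangent of half this angle, whatever the lens; pixels are square), "cx", "cy" (the principal point, pixels), "rvec" (rotation vector, rad) and "tvec" (3), from world to camera coordinates, as OpenCV has them; the wrist camera has in their place "T_tool_cam" (4x4, takes a point from camera to tool coordinates, whose origin is the TCP and whose axes are the flange's). Camera axes: x right, y down, z forward; pixel columns grow to the right and rows downward; lengths in m; the calibration is good to about 2 mm. A picture is of the moment at which its call begins: read the wrist's pose just before it. There is no depth.
- arm.close_job(): hands the job in; it is judged then, once.
The state is a dict: "time": time; "joint_positions": joint angles; "qvel": joint speeds; "joint_torque": joint torques, N m; "tool_pos": TCP position; "ee_rot": TCP orientation; "contact_force": force on the tool from outside, world axes, zero at the start; "torque": the same for the moment, N m; "finger_gap": finger opening in m; "finger_force": force on a finger pad.
Only numpy, scipy, OpenCV 4.12 (cv2) and the standard library are available. Lean on these libraries where they do the work, as an engineer would, in place of code of your own. Each camera call takes 0.05 s, during which the arm holds its last target. There are 200 camera calls.

## Working session

There is one attempt and no reset: what is moved stays moved. The work goes in short steps, Python scripts to look and compute and a tool call to move; the robot and the scene stay as the last step left them, time stands still between calls to the robot, and variables do not carry over. Pictures are saved under pics/ and viewed, at most 14 in all, crops included, and the job is handed in when it is done.

Besides the shell and the picture viewer there is one more tool, called by a JSON object that holds its "name" and its "arguments", one argument or row to a line. drive_tool: Moves the arm, as the interface text tells. Its arguments: {"type":"object","properties":{"steps":{"type":"array"},"squeeze":{"type":"number"}},"required":["steps"]}

```bash
ls; mkdir -p pics
cat > h.py <<'E'
import numpy as np, cv2
from bench import arm
def snap(n,f):
    s=arm.sense(); d=arm.get_image(n); cv2.imwrite('pics/'+f+'.png',cv2.cvtColor(d['img'],cv2.COLOR_RGB2BGR))
    if 'rvec' in d: R=cv2.Rodrigues(np.array(d['rvec'],float))[0]; t=np.array(d['tvec'],float).ravel()
    else:
        T=np.eye(4);T[:3,:3]=s['ee_rot'];T[:3,3]=s['tool_pos'];W=np.linalg.inv(T@np.array(d['T_tool_cam']));R=W[:3,:3];t=W[:3,3]
    fl=d['img'].shape[0]/2/np.tan(np.radians(d['fovy'])/2)
    np.savez('pics/'+f+'.npz',R=R,t=t,K=np.array([[fl,0,d['cx']],[0,fl,d['cy']],[0,0,1]]))
def cam(f): return np.load('pics/'+f+'.npz')
def ray(f,p):
    c=cam(f); v=c['R'].T@np.linalg.solve(c['K'],[p[0],p[1],1]); return -c['R'].T@c['t'],v/np.linalg.norm(v)
def onz(f,p,z): o,v=ray(f,p); return o+v*(z-o[2])/v[2]
def tri(obs):
    A=np.zeros((3,3));b=np.zeros(3);L=[ray(*o) for o in obs]
    for o,v in L: P=np.eye(3)-np.outer(v,v);A+=P;b+=P@o
    x=np.linalg.solve(A,b); return x,max(np.linalg.norm((np.eye(3)-np.outer(v,v))@(x-o)) for o,v in L)
def proj(f,X):
    c=cam(f);X=np.atleast_2d(X)@c['R'].T+c['t'];u=X@c['K'].T;return u[:,:2]/u[:,2:]
E
python3 - <<'E'
from h import *
for n in('scene','side','wrist'): snap(n,n+'0')
a=cv2.imread('pics/scene0.png');b=cv2.imread('pics/side0.png')
s=arm.sense();print(s['tool_pos'],s['ee_rot'],arm.finger_overhang,s['contact_force'],s['finger_gap'])
for f in('scene0','side0','wrist0'): c=cam(f);print(-c['R'].T@c['t'],c['R'],c['K'][0,0])
E
```

```text
pics
[ 0.29582926 -0.60653237  0.22606606] [[ 8.98791293e-01  4.38376610e-01 -4.00242128e-04]
 [ 4.38376792e-01 -8.98790883e-01  8.58004712e-04]
 [ 1.63952214e-05 -9.46624025e-04 -9.99999552e-01]] 0.008 [0.05848199 0.04935406 0.34685711] 0.09296064737503816
[1.25348454 0.32508068 0.74637752] [[-0.53967604  0.84186052  0.00454184]
 [ 0.55645953  0.36075728 -0.74846975]
 [-0.63174564 -0.40140384 -0.66315338]] 384.68134616573707
[-0.29657208  0.79597337  1.14726467] [[-0.71172562 -0.70208617 -0.02283948]
 [-0.45221101  0.48281561 -0.74992953]
 [ 0.53754241 -0.52341579 -0.66112333]] 522.9280301416627
[ 0.36022636 -0.57597497  0.38447348] [[ 4.38178490e-01 -8.98887493e-01 -9.40910134e-04]
 [-8.69174415e-01 -4.23960774e-01  2.54544885e-01]
 [-2.29206122e-01 -1.10718278e-01 -9.67060503e-01]] 356.56149368324964
```

View pics/scene0.png

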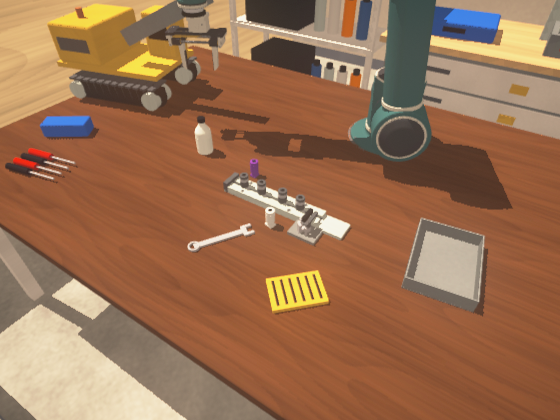

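View pics/side0.png

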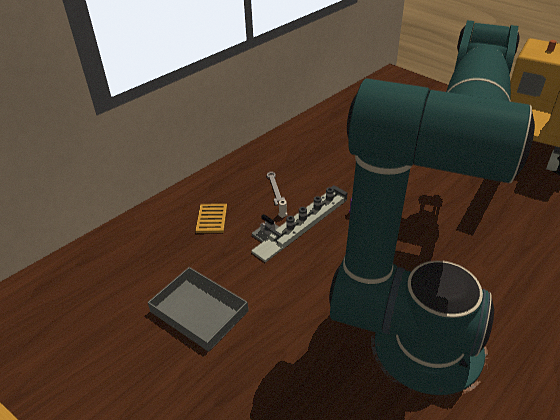

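The scene shows four dogs at about (244,180), (262,187), (282,195) and (300,202). The handle is near (308,215), the tray at (445,262), and the purple (254,168) and white (270,217) look-alikes stand outside the slot. I'll enlarge both views.

Run:
```python
from h import *
a=cv2.imread('pics/scene0.png')[150:250,215:360];b=cv2.imread('pics/side0.png')[175:270,240:360]
cv2.imwrite('pics/c1.png',cv2.resize(a,None,fx=5.5,fy=5.5,interpolation=cv2.INTER_CUBIC))
cv2.imwrite('pics/c2.png',cv2.resize(b,None,fx=6,fy=6,interpolation=cv2.INTER_CUBIC))
```

```text
(no output)
```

View pics/c1.png

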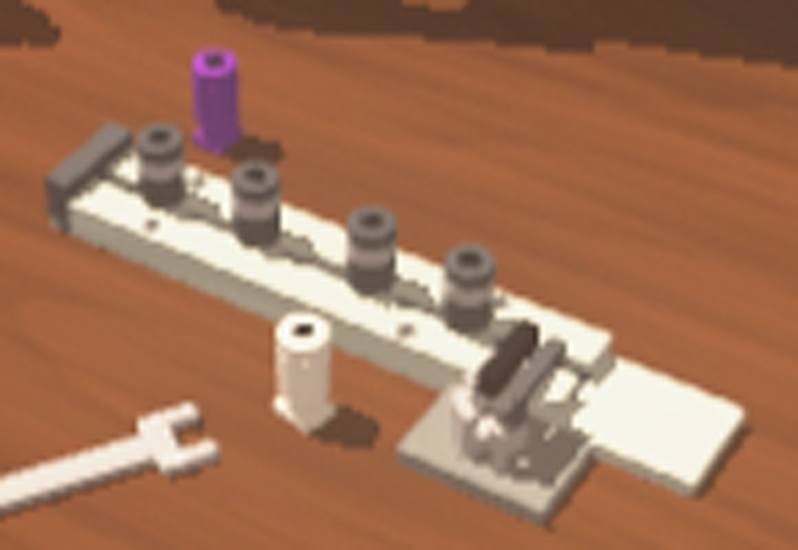

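View pics/c2.png

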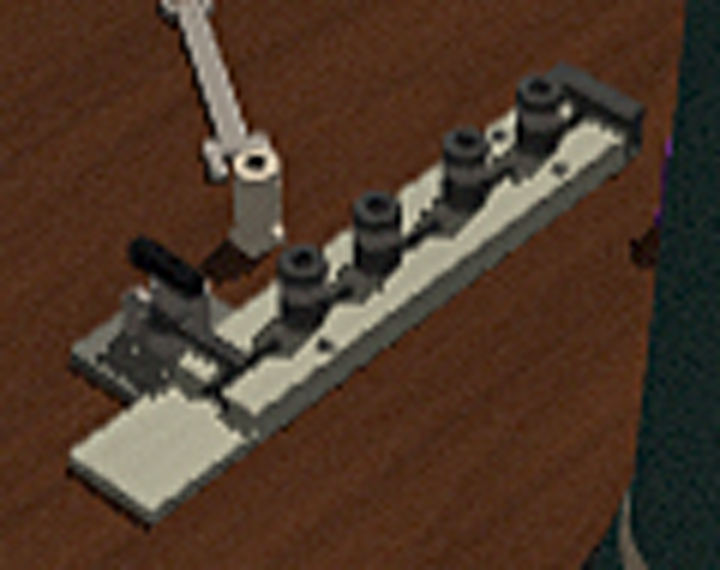

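The crops show the dog tops in scene c1 at (161,135), (256,175), (372,219) and (470,258). In side c2 they are at (541,88), (465,140), (377,207) and (302,260). The black bar's ends are at about (527,332) and (488,388) in c1, and (138,247) and (200,288) in c2.

Run:
```python
from h import *
S=lambda p:('scene0',((p[0]+.5)/5.5-.5+215,(p[1]+.5)/5.5-.5+150))
D=lambda p:('side0',((p[0]+.5)/6-.5+240,(p[1]+.5)/6-.5+175))
P={}
for n,a,b in [('d0',(161,135),(541,88)),('d1',(256,175),(465,140)),('d2',(372,219),(377,207)),('d3',(470,258),(302,260)),
 ('barcentre',(508,360),(170,267)),('landA(+x?)',(743,412),(152,515)),('landB',(695,485),(75,457)),('white',(303,330),(257,163))]:
    x,e=tri([S(a),D(b)]);P[n]=x;print(n,x.round(4),round(e,4))
v=P['d3']-P['d0'];print('slot yaw deg',np.degrees(np.arctan2(v[1],v[0])),np.linalg.norm(v))
for n,a,b in [('t1',(422,222),(247,304)),('t2',(484,236),(208,342)),('t3',(406,267),(190,268)),('t4',(475,305),(149,303))]:
    x,e=tri([('scene0',a),('side0',b)]);print(n,x.round(4),round(e,4))
```

```text
d0 [ 0.5465 -0.2448  0.0662] 0.0011
d1 [ 0.5471 -0.1831  0.0662] 0.0008
d2 [ 0.545  -0.1125  0.0657] 0.0016
d3 [ 0.5445 -0.0553  0.066 ] 0.0013
barcentre [ 0.5935 -0.0067  0.0614] 0.0002
landA(+x?) [0.5125 0.0862 0.0081] 0.0013
landB [0.5699 0.0865 0.0078] 0.0
white [ 0.6242 -0.1024  0.0555] 0.0009
slot yaw deg 90.59903901890394 0.1894804419320495
t1 [0.4168 0.2483 0.0291] 0.0026
t2 [0.3934 0.3998 0.0383] 0.0009
t3 [0.6156 0.274  0.051 ] 0.0067
t4 [0.6132 0.4272 0.0286] 0.0002
```

Rail and handle agree with the text (bar at x≈0.594, y≈-0.0065; slot x≈0.5445, yaw about 0.8°). I'll go above the handle for a close look.

```bash
cat >> h.py <<'E'
from scipy.spatial.transform import Rotation as Ro
def to(x,y,z,yaw):
    s=arm.sense();R=np.array(s['ee_rot']);c,n=np.cos(np.radians(yaw)),np.sin(np.radians(yaw))
    Rt=np.array([[c,n,0],[n,-c,0],[0,0,-1.]])
    print('shift',(R.T@(np.array([x,y,z])-s['tool_pos'])).round(4),'rot',Ro.from_matrix(R.T@Rt).as_rotvec(degrees=True).round(2))
E
python3 - <<'E'
from h import *
to(.594,-.0065,.18,.8)
E
```

```text
shift [ 0.531  -0.4085  0.0465] rot [-5.00e-02  1.00e-02  2.52e+01]
```

{"name": "drive_tool", "arguments": {
  "steps": [
    [0.531, -0.4085, 0, 0, 0, 25.2, 0.05],
    [0.531, -0.4085, 0, 0, 0, 25.2, 0.05],
    [0.531, -0.4085, 0, 0, 0, 25.2, 0.05],
    [0.531, -0.4085, 0, 0, 0, 25.2, 0.05],
    [0.531, -0.4085, 0, 0, 0, 25.2, 0.05],
    [0.531, -0.4085, 0, 0, 0, 25.2, 0.05],
    [0.531, -0.4085, 0, 0, 0, 25.2, 0.05],
    [0.531, -0.4085, 0, 0, 0, 25.2, 0.05]
  ],
  "squeeze": 30
}}

```text
time: 0.95
tool_pos: [0.4743, -0.2466, 0.2267]
ee_rot: [[1.0, 0.014, 0.0], [0.014, -1.0, -0.0], [0.0, 0.0, -1.0]]
contact_force: [0.4, -0.5, -1.0]
finger_gap: 0.0504
finger_force: 0.0
```

Run:
```python
from h import *
print(arm.sense()['tool_pos'],arm.sense()['joint_positions'])
to(.594,-.0065,.18,.8)
```

```text
[ 0.47432699 -0.24655038  0.22668311] [-5.27110522e-01 -1.92735113e-01  1.74155282e+00  6.76689641e-05
  1.59249706e+00  1.02991645e+00]
shift [ 0.123  -0.2384  0.0467] rot [ 0.   -0.02 -0.01]
```

{"name": "drive_tool", "arguments": {
  "steps": [
    [0.123, -0.238, 0.02, 0, 0, 0, 0.05],
    [0.123, -0.238, 0.045, 0, 0, 0, 0.05],
    [0.123, -0.238, 0.045, 0, 0, 0, 0.05],
    [0.123, -0.238, 0.045, 0, 0, 0, 0.05],
    [0.123, -0.238, 0.045, 0, 0, 0, 0.05],
    [0.123, -0.238, 0.045, 0, 0, 0, 0.05],
    [0.123, -0.238, 0.045, 0, 0, 0, 0.05],
    [0.123, -0.238, 0.045, 0, 0, 0, 0.05]
  ]
}}

```text
time: 1.75
tool_pos: [0.5934, -0.0086, 0.1813]
ee_rot: [[1.0, 0.015, -0.001], [0.015, -1.0, -0.0], [-0.001, 0.0, -1.0]]
contact_force: [-0.2, -0.7, 0.1]
finger_gap: 0.0502
finger_force: 0.0
```

Run:
```python
from h import *
print(arm.sense()['tool_pos'])
snap('wrist','w1');print(proj('w1',[[.594,-.0065,.07],[.5445,-.0553,.066],[.616,-.0065,.07],[.572,-.0065,.07]]))
```

```text
[ 0.59343707 -0.00864166  0.18131867]
[[273.07383016 208.91269527]
 [331.22653486 266.26170013]
 [273.43403278 181.15788291]
 [272.72785548 235.57119713]]
```

View pics/w1.png

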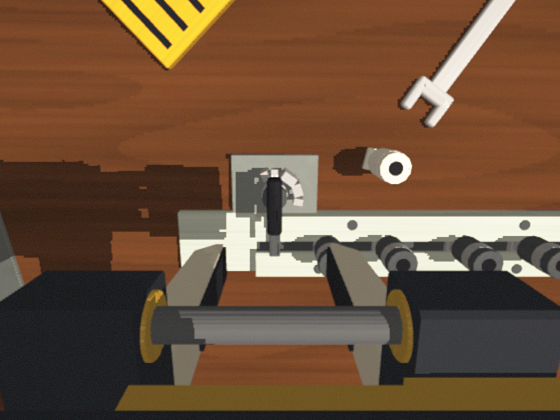

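The bar runs from (274,178) to (275,236), right where I predicted. The slot is closed by the finger. I'll descend onto the bar.

{"name": "drive_tool", "arguments": {
  "steps": [
    [0.001, -0.002, 0.05, 0, 0, 0, 0.04],
    [0.001, -0.002, 0.095, 0, 0, 0, 0.04],
    [0.001, -0.002, 0.115, 0, 0, 0, 0.04],
    [0.001, -0.002, 0.13, 0, 0, 0, 0.04],
    [0.001, -0.002, 0.13, 0, 0, 0, 0.0],
    [0.001, -0.002, 0.13, 0, 0, 0, 0.0],
    [0.001, -0.002, 0.13, 0, 0, 0, 0.0],
    [0.001, -0.002, 0.13, 0, 0, 0, 0.0]
  ],
  "squeeze": 40
}}

```text
time: 2.6
tool_pos: [0.5952, -0.0069, 0.0531]
ee_rot: [[1.0, 0.014, 0.002], [0.014, -1.0, -0.0], [0.002, 0.0, -1.0]]
contact_force: [0.1, 0.5, -0.1]
finger_gap: 0.0123
finger_force: 0.0
```

{"name": "drive_tool", "arguments": {
  "steps": [
    [-0.001, 0, 0, 0, 0, 0, 0.0],
    [-0.001, 0, 0, 0, 0, 0, 0.0],
    [-0.001, 0, 0, 0, 0, 0, 0.0],
    [-0.001, 0, -0.006, 0, 0, 0, 0.0],
    [-0.001, 0, -0.012, 0, 0, 0, 0.0],
    [-0.001, 0, -0.017, 0, 0, 0, 0.0],
    [-0.001, 0, -0.017, 0, 0, 0, 0.0],
    [-0.001, 0, -0.017, 0, 0, 0, 0.0]
  ]
}}

```text
time: 3.4
tool_pos: [0.5944, -0.0069, 0.0687]
ee_rot: [[1.0, 0.014, 0.002], [0.014, -1.0, -0.0], [0.002, 0.0, -1.0]]
contact_force: [11.2, -1.3, -9.5]
finger_gap: 0.0115
finger_force: 40.0
```

{"name": "drive_tool", "arguments": {
  "steps": [
    [0.001, 0, -0.001, 0, 0, 8, 0.0],
    [0.001, 0, -0.001, 0, 0, 16, 0.0],
    [0.001, 0, -0.001, 0, 0, 24, 0.0],
    [0.001, 0, -0.001, 0, 0, 32, 0.0],
    [0.001, 0, -0.001, 0, 0, 40, 0.0],
    [0.001, 0, -0.001, 0, 0, 48, 0.0],
    [0.001, 0, -0.001, 0, 0, 56, 0.0],
    [0.001, 0, -0.001, 0, 0, 62, 0.0]
  ]
}}

```text
time: 4.2
tool_pos: [0.5942, -0.0077, 0.0689]
ee_rot: [[0.477, -0.879, -0.001], [-0.879, -0.477, -0.002], [0.001, 0.002, -1.0]]
contact_force: [3.3, -9.3, -9.7]
finger_gap: 0.0118
finger_force: 40.0
```

Run:
```python
from h import *
s=arm.sense();print(s['joint_positions'],s['torque'],s['contact_force'])
to(.595,-.007,.0687,-70.8)
```

```text
[-5.49683101e-02  2.97628596e-02  1.79365239e+00 -1.98462224e-03
  1.31897529e+00  2.59020807e+00] [-1.53244961 -0.49655204  0.02769117] [ 3.27223525 -9.33391135 -9.71825103]
shift [-0.0002 -0.0011  0.0002] rot [ 0.09 -0.08  9.27]
```

{"name": "drive_tool", "arguments": {
  "steps": [
    [0.001, 0, 0, 0, 0, 5, 0.0],
    [0.001, 0, 0, 0, 0, 9, 0.0],
    [0.001, 0, 0, 0, 0, 10, 0.0],
    [0.001, 0, 0.003, 0, 0, 10, 0.0],
    [0.001, 0, 0.006, 0, 0, 10, 0.0],
    [0.001, 0, 0.0065, 0, 0, 10, 0.0],
    [0.001, 0, 0.0065, 0, 0, 10, 0.03],
    [0.001, 0, 0.0065, 0, 0, 10, 0.04]
  ]
}}

```text
time: 5.0
tool_pos: [0.5954, -0.0075, 0.0638]
ee_rot: [[0.323, -0.946, 0.001], [-0.946, -0.323, 0.0], [-0.0, -0.001, -1.0]]
contact_force: [0.1, 0.2, 0.6]
finger_gap: 0.0231
finger_force: 0.0
```

Run:
```python
from h import *
to(.5443,-.0555,.15,.8)
```

```text
shift [ 0.0289  0.0638 -0.0863] rot [-5.000e-02 -4.000e-02 -7.194e+01]
```

{"name": "drive_tool", "arguments": {
  "steps": [
    [0, 0, 0, 0, 0, 0, 0.045],
    [0, 0, -0.04, 0, 0, 0, 0.045],
    [0, 0, -0.086, 0, 0, -8, 0.045],
    [0.01, 0.02, -0.1, 0, 0, -16, 0.045],
    [0.02, 0.04, -0.1, 0, 0, -24, 0.045],
    [0.029, 0.064, -0.1, 0, 0, -32, 0.045],
    [0.029, 0.064, -0.1, 0, 0, -40, 0.045],
    [0.029, 0.064, -0.1, 0, 0, -48, 0.045]
  ]
}}

```text
time: 5.8
tool_pos: [0.5436, -0.0561, 0.164]
ee_rot: [[0.921, -0.389, 0.001], [-0.389, -0.921, -0.0], [0.001, -0.001, -1.0]]
contact_force: [1.3, 0.9, -0.9]
finger_gap: 0.0451
finger_force: 0.0
```

Run:
```python
from h import *
to(.5443,-.0555,.16,.8)
snap('scene','s2');a=cv2.imread('pics/s2.png')[150:250,215:360]
cv2.imwrite('pics/c3.png',cv2.resize(a,None,fx=5.5,fy=5.5,interpolation=cv2.INTER_CUBIC))
```

```text
shift [ 0.0004 -0.0008  0.004 ] rot [-1.000e-02 -8.000e-02 -2.369e+01]
```

View pics/c3.png

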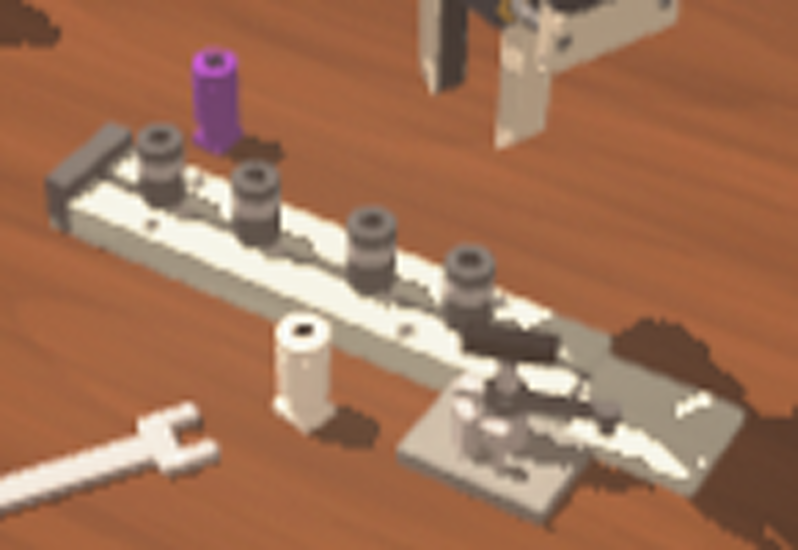

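The notch holds: the bar is raised and turned, and the finger is clear of the slot, pointing along the landing. Next is dog 3, the one nearest the open end.

{"name": "drive_tool", "arguments": {
  "steps": [
    [0, -0.001, 0.0, 0, 0, -8, 0.036],
    [0, -0.001, 0.03, 0, 0, -16, 0.036],
    [0, -0.001, 0.05, 0, 0, -23.7, 0.036],
    [0, -0.001, 0.085, 0, 0, -23.7, 0.036],
    [0, -0.001, 0.11, 0, 0, -23.7, 0.036],
    [0, -0.001, 0.124, 0, 0, -23.7, 0.036],
    [0, -0.001, 0.124, 0, 0, -23.7, 0.0],
    [0, -0.001, 0.124, 0, 0, -23.7, 0.0]
  ],
  "squeeze": 20
}}

```text
time: 6.65
tool_pos: [0.5447, -0.0548, 0.0402]
ee_rot: [[1.0, 0.008, 0.001], [0.008, -1.0, -0.0], [0.001, 0.0, -1.0]]
contact_force: [0.2, -0.8, -1.7]
finger_gap: 0.0256
finger_force: 20.0
```

{"name": "drive_tool", "arguments": {
  "steps": [
    [0, 0, 0, 0, 0, 0, 0.0],
    [0, 0, 0, 0, 0, 0, 0.0]
  ]
}}

```text
time: 6.85
tool_pos: [0.5447, -0.0549, 0.0402]
ee_rot: [[1.0, 0.008, 0.001], [0.008, -1.0, -0.0], [0.001, 0.0, -1.0]]
contact_force: [-0.4, -0.3, -1.3]
finger_gap: 0.0256
finger_force: 20.0
```

{"name": "drive_tool", "arguments": {
  "steps": [
    [0, -0.02, 0, 0, 0, 0, 0.0],
    [0, -0.045, 0, 0, 0, 0, 0.0],
    [0, -0.07, 0, 0, 0, 0, 0.0],
    [-0.001, -0.095, 0, 0, 0, 0, 0.0],
    [-0.001, -0.112, 0, 0, 0, 0, 0.0],
    [-0.001, -0.112, 0, 0, 0, 0, 0.0]
  ]
}}

```text
time: 7.45
tool_pos: [0.5425, 0.0588, 0.04]
ee_rot: [[1.0, 0.01, 0.001], [0.01, -1.0, 0.001], [0.001, -0.001, -1.0]]
contact_force: [-0.1, 1.6, 0.7]
finger_gap: 0.0256
finger_force: 20.0
```

{"name": "drive_tool", "arguments": {
  "steps": [
    [0, 0, -0.03, 0, 0, 0, 0.0],
    [0, 0, -0.06, 0, 0, 0, 0.0],
    [0, 0, -0.085, 0, 0, 0, 0.0],
    [0, 0, -0.085, 0, 0, 0, 0.0]
  ]
}}

```text
time: 7.85
tool_pos: [0.5438, 0.0566, 0.1282]
ee_rot: [[1.0, 0.008, 0.006], [0.008, -1.0, 0.0], [0.006, -0.0, -1.0]]
contact_force: [0.7, -0.6, -2.5]
finger_gap: 0.0252
finger_force: 20.0
```

```bash
cat > tray.py <<'E'
import sys; from h import *
from scipy.optimize import minimize
def fit(f,p0,view=None):
    hsv=cv2.cvtColor(cv2.imread('pics/'+f+'.png'),cv2.COLOR_BGR2HSV)
    m=(hsv[...,1]<75).astype(np.uint8)
    def hull(p,h=.04):
        c,n=np.cos(p[2]),np.sin(p[2]);X=[[p[0]+a*c-b*n,p[1]+a*n+b*c,z] for a in(-.11,.11) for b in(-.08,.08) for z in(0,h)]
        return cv2.convexHull((proj(f,X)*16).round().astype(np.int32))
    roi=np.zeros_like(m);cv2.fillConvexPoly(roi,hull(p0),1,shift=4);roi=cv2.dilate(roi,np.ones((61,61)))
    m=m*roi; n,l,st,_=cv2.connectedComponentsWithStats(m); m=(l==1+st[1:,4].argmax()).astype(np.uint8)
    cc=cv2.findContours(m,0,2)[0]; M=np.zeros_like(m);cv2.drawContours(M,[max(cc,key=cv2.contourArea)],-1,1,-1)
    def cost(p):
        q=np.zeros_like(M);cv2.fillConvexPoly(q,hull(p),1,shift=4); return 1-(q&M).sum()/(q|M).sum()
    best=min((minimize(cost,p0,method='Nelder-Mead',options=dict(initial_simplex=np.array(p0)+np.vstack([np.zeros(3),np.diag([s*.02,s*.02,s*.08])]))) for s in(1,-1)),key=lambda r:r.fun)
    return best.x,best.fun
if __name__=='__main__':
    n=sys.argv[1];p=[.512,.337,.12]
    for v in('scene','side'):
        snap(v,v+n);x,c=fit(v+n,p);print(v,x[:2].round(4),'yaw',np.degrees(x[2]).round(1),'1-IoU',round(c,3))
    s=arm.sense();print(s['tool_pos'],s['finger_gap'])
E
python3 tray.py A
```

```text
scene [0.5105 0.3363] yaw 7.9 1-IoU 0.022
side [0.5143 0.3383] yaw 8.0 1-IoU 0.02
[0.54230163 0.05663207 0.12400245] 0.025724671805375812
```

Both views agree on the tray: centre (0.512, 0.337), yaw 8°. I'll set the dogs in a row along the tray's x.

{"name": "drive_tool", "arguments": {
  "steps": [
    [-0.02, -0.05, 0, 0, 0, -3, 0.0],
    [-0.04, -0.095, 0, 0, 0, -7, 0.0],
    [-0.06, -0.14, 0, 0, 0, -7, 0.0],
    [-0.08, -0.185, 0, 0, 0, -7, 0.0],
    [-0.095, -0.23, 0, 0, 0, -7, 0.0],
    [-0.1, -0.27, 0, 0, 0, -7, 0.0],
    [-0.102, -0.271, 0, 0, 0, -7, 0.0],
    [-0.102, -0.271, 0, 0, 0, -7, 0.0]
  ]
}}

```text
time: 8.75
tool_pos: [0.4371, 0.3273, 0.1223]
ee_rot: [[0.991, 0.132, -0.002], [0.132, -0.991, -0.002], [-0.002, 0.001, -1.0]]
contact_force: [-0.2, -0.5, -2.7]
finger_gap: 0.0255
finger_force: 20.0
```

Run:
```python
from h import *
to(.438,.327,.036,8);print(arm.sense()['finger_gap'])
```

```text
shift [0.0011 0.0003 0.0863] rot [ 0.08  0.13 -0.41]
0.025534617745437475
```

{"name": "drive_tool", "arguments": {
  "steps": [
    [0, 0, 0.04, 0, 0, 0, 0.0],
    [0, 0, 0.07, 0, 0, 0, 0.0],
    [0, 0, 0.08, 0, 0, 0, 0.0],
    [0, 0, 0.086, 0, 0, 0, 0.0],
    [0, 0, 0.086, 0, 0, 0, 0.0],
    [0, 0, 0.086, 0, 0, 0, 0.02]
  ]
}}

```text
time: 9.35
tool_pos: [0.4386, 0.3274, 0.0395]
ee_rot: [[0.991, 0.13, 0.001], [0.13, -0.991, 0.001], [0.002, -0.001, -1.0]]
contact_force: [-0.4, -0.3, -1.3]
finger_gap: 0.0255
finger_force: 20.0
```

{"name": "drive_tool", "arguments": {
  "steps": [
    [0, 0, 0, 0, 0, 0, 0.036],
    [0, 0, 0, 0, 0, 0, 0.036],
    [0, 0, 0, 0, 0, 0, 0.036],
    [0, 0, -0.03, 0, 0, 0, 0.036],
    [0, 0, -0.07, 0, 0, 0, 0.036],
    [0, 0, -0.1, 0, 0, 0, 0.036]
  ]
}}

```text
time: 9.95
tool_pos: [0.438, 0.3274, 0.1406]
ee_rot: [[0.991, 0.131, 0.001], [0.131, -0.991, 0.001], [0.001, -0.001, -1.0]]
contact_force: [-0.2, -0.9, 0.9]
finger_gap: 0.0359
finger_force: 0.0
```

Run:
```python
from h import *
to(.5452,-.1127,.15,.8);print(arm.sense()['finger_gap'])
```

```text
shift [ 0.0488  0.4503 -0.0096] rot [-0.04 -0.07  6.71]
0.03586849701345362
```

{"name": "drive_tool", "arguments": {
  "steps": [
    [0.005, 0.05, 0, 0, 0, 3, 0.036],
    [0.01, 0.1, 0, 0, 0, 6.7, 0.036],
    [0.016, 0.15, 0, 0, 0, 6.7, 0.036],
    [0.022, 0.2, 0, 0, 0, 6.7, 0.036],
    [0.027, 0.25, 0, 0, 0, 6.7, 0.036],
    [0.0325, 0.3, 0, 0, 0, 6.7, 0.036],
    [0.038, 0.35, 0, 0, 0, 6.7, 0.036],
    [0.0435, 0.4, 0, 0, 0, 6.7, 0.036]
  ]
}}

```text
time: 10.75
tool_pos: [0.5328, -0.0635, 0.1387]
ee_rot: [[1.0, 0.014, 0.001], [0.014, -1.0, -0.0], [0.001, 0.0, -1.0]]
contact_force: [1.1, 1.1, -0.2]
finger_gap: 0.0363
finger_force: 0.0
```

{"name": "drive_tool", "arguments": {
  "steps": [
    [0, 0.048, 0, 0, 0, 0, 0.036],
    [0, 0.048, 0, 0, 0, 0, 0.036],
    [0, 0.048, 0, 0, 0, 0, 0.036]
  ]
}}

```text
time: 11.05
tool_pos: [0.5332, -0.1101, 0.1382]
ee_rot: [[1.0, 0.012, -0.0], [0.012, -1.0, 0.0], [-0.0, -0.0, -1.0]]
contact_force: [0.4, 1.1, -0.7]
finger_gap: 0.0362
finger_force: 0.0
```

Run:
```python
from h import *
to(.5452,-.1127,.04,.8);print(arm.sense()['tool_pos'])
snap('wrist','w2');print(proj('w2',[[.5452,-.1127,.066],[.5467,-.183,.066],[.547,-.2448,.066]]))
```

```text
shift [0.012  0.0028 0.0982] rot [-0.01  0.   -0.12]
[ 0.53321545 -0.11008792  0.13822041]
[[279.90552982 207.44521641]
 [385.24672242 206.47005029]
 [477.77499165 207.09044284]]
```

View pics/w2.png

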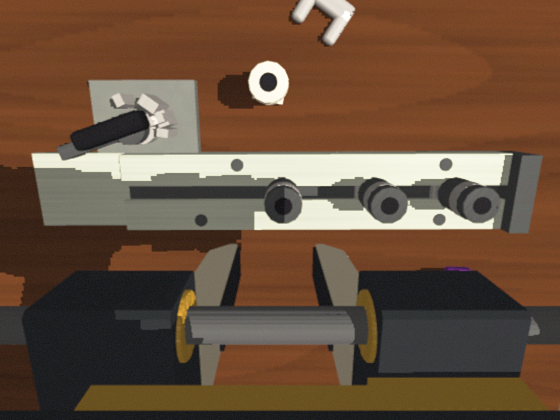

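Only three dogs remain in the slot, with tops at (283,204), (389,205) and (482,205). That puts them about 2 mm further toward -y than predicted. The plunger is still in its notch.

{"name": "drive_tool", "arguments": {
  "steps": [
    [0.0125, 0.004, 0.02, 0, 0, 0, 0.036],
    [0.0125, 0.004, 0.05, 0, 0, 0, 0.036],
    [0.0125, 0.004, 0.08, 0, 0, 0, 0.036],
    [0.0125, 0.004, 0.098, 0, 0, 0, 0.036],
    [0.0125, 0.004, 0.098, 0, 0, 0, 0.0],
    [0.0125, 0.004, 0.098, 0, 0, 0, 0.0],
    [0.0125, 0.004, 0.098, 0, 0, 0, 0.0],
    [0.0125, 0.004, 0.098, 0, 0, 0, 0.0]
  ]
}}

```text
time: 11.9
tool_pos: [0.5463, -0.1129, 0.0413]
ee_rot: [[1.0, 0.014, 0.001], [0.014, -1.0, -0.0], [0.001, 0.0, -1.0]]
contact_force: [1.0, 0.4, -1.6]
finger_gap: 0.0256
finger_force: 20.0
```

{"name": "drive_tool", "arguments": {
  "steps": [
    [0, -0.025, 0, 0, 0, 0, 0.0],
    [0, -0.05, 0, 0, 0, 0, 0.0],
    [0, -0.075, 0, 0, 0, 0, 0.0],
    [-0.001, -0.1, 0, 0, 0, 0, 0.0],
    [-0.001, -0.125, 0, 0, 0, 0, 0.0],
    [-0.001, -0.15, 0, 0, 0, 0, 0.0],
    [-0.001, -0.171, 0, 0, 0, 0, 0.0],
    [-0.001, -0.171, 0, 0, 0, 0, 0.0]
  ]
}}

```text
time: 12.7
tool_pos: [0.5427, 0.0597, 0.0409]
ee_rot: [[1.0, 0.016, 0.001], [0.016, -1.0, 0.001], [0.001, -0.0, -1.0]]
contact_force: [0.2, 0.7, -2.7]
finger_gap: 0.0253
finger_force: 20.0
```

{"name": "drive_tool", "arguments": {
  "steps": [
    [0, 0, -0.03, 0, 0, 0, 0.0],
    [0, 0, -0.06, 0, 0, 0, 0.0],
    [0, 0, -0.085, 0, 0, 0, 0.0],
    [0, 0, -0.085, 0, 0, 0, 0.0]
  ]
}}

```text
time: 13.1
tool_pos: [0.5441, 0.0574, 0.1293]
ee_rot: [[1.0, 0.014, 0.006], [0.014, -1.0, 0.0], [0.006, -0.0, -1.0]]
contact_force: [0.3, 0.4, -2.0]
finger_gap: 0.0254
finger_force: 20.0
```

```bash
python3 tray.py B; python3 -c "
from h import *
to(.487,.334,.124,8)"
```

```text
scene [0.5104 0.3363] yaw 7.9 1-IoU 0.022
side [0.5139 0.3383] yaw 8.1 1-IoU 0.023
[0.54256849 0.05737086 0.12511155] 0.025255718543639796
shift [-0.0518 -0.2774  0.0011] rot [ 0.01 -0.05 -7.22]
```

{"name": "drive_tool", "arguments": {
  "steps": [
    [-0.01, -0.05, 0, 0, 0, -3, 0.0],
    [-0.02, -0.1, 0, 0, 0, -7.2, 0.0],
    [-0.03, -0.15, 0, 0, 0, -7.2, 0.0],
    [-0.04, -0.195, 0, 0, 0, -7.2, 0.0],
    [-0.05, -0.24, 0, 0, 0, -7.2, 0.0],
    [-0.052, -0.277, 0, 0, 0, -7.2, 0.0],
    [-0.052, -0.277, 0, 0, 0, -7.2, 0.0],
    [-0.052, -0.277, 0, 0, 0, -7.2, 0.0]
  ]
}}

```text
time: 14.0
tool_pos: [0.4859, 0.3341, 0.1232]
ee_rot: [[0.99, 0.141, -0.002], [0.141, -0.99, -0.002], [-0.002, 0.001, -1.0]]
contact_force: [-0.7, -0.7, -3.0]
finger_gap: 0.0258
finger_force: 20.0
```

{"name": "drive_tool", "arguments": {
  "steps": [
    [0, 0, 0.04, 0, 0, 0, 0.0],
    [0, 0, 0.07, 0, 0, 0, 0.0],
    [0, 0, 0.08, 0, 0, 0, 0.0],
    [0, 0, 0.087, 0, 0, 0, 0.0],
    [0, 0, 0.087, 0, 0, 0, 0.0],
    [0, 0, 0.087, 0, 0, 0, 0.02]
  ]
}}

```text
time: 14.6
tool_pos: [0.4873, 0.3341, 0.0395]
ee_rot: [[0.99, 0.139, 0.001], [0.139, -0.99, 0.001], [0.001, -0.001, -1.0]]
contact_force: [-0.3, -0.4, -2.8]
finger_gap: 0.0255
finger_force: 20.0
```

{"name": "drive_tool", "arguments": {
  "steps": [
    [0, 0, 0, 0, 0, 0, 0.036],
    [0, 0, 0, 0, 0, 0, 0.036],
    [0, 0, 0, 0, 0, 0, 0.036],
    [0, 0, -0.03, 0, 0, 0, 0.036],
    [0, 0, -0.07, 0, 0, 0, 0.036],
    [0, 0, -0.1, 0, 0, 0, 0.036]
  ]
}}

```text
time: 15.2
tool_pos: [0.4868, 0.3343, 0.1407]
ee_rot: [[0.99, 0.139, 0.001], [0.139, -0.99, 0.001], [0.001, -0.001, -1.0]]
contact_force: [1.2, -0.5, 0.9]
finger_gap: 0.036
finger_force: 0.0
```

Run:
```python
from h import *
to(.5472,-.1845,.14,.8)
```

```text
shift [-1.250e-02  5.221e-01  3.000e-04] rot [-0.04 -0.08  7.21]
```

{"name": "drive_tool", "arguments": {
  "steps": [
    [0, 0.05, 0, 0, 0, 3, 0.036],
    [-0.002, 0.1, 0, 0, 0, 7.2, 0.036],
    [-0.0035, 0.15, 0, 0, 0, 7.2, 0.036],
    [-0.005, 0.2, 0, 0, 0, 7.2, 0.036],
    [-0.006, 0.25, 0, 0, 0, 7.2, 0.036],
    [-0.007, 0.3, 0, 0, 0, 7.2, 0.036],
    [-0.008, 0.35, 0, 0, 0, 7.2, 0.036],
    [-0.0095, 0.4, 0, 0, 0, 7.2, 0.036]
  ]
}}

```text
time: 16.0
tool_pos: [0.5328, -0.0653, 0.1388]
ee_rot: [[1.0, 0.014, 0.001], [0.014, -1.0, -0.0], [0.001, 0.0, -1.0]]
contact_force: [1.5, 0.1, -0.8]
finger_gap: 0.0357
finger_force: 0.0
```

Run:
```python
from h import *
to(.5472,-.1845,.14,.8)
```

```text
shift [ 0.0127  0.1194 -0.0012] rot [ 0.01 -0.06  0.01]
```

{"name": "drive_tool", "arguments": {
  "steps": [
    [0.006, 0.05, 0, 0, 0, 0, 0.036],
    [0.0125, 0.095, 0, 0, 0, 0, 0.036],
    [0.0125, 0.118, 0, 0, 0, 0, 0.036],
    [0.0125, 0.118, 0.03, 0, 0, 0, 0.036],
    [0.0125, 0.118, 0.065, 0, 0, 0, 0.036],
    [0.0125, 0.118, 0.085, 0, 0, 0, 0.036],
    [0.0125, 0.118, 0.098, 0, 0, 0, 0.036],
    [0.0125, 0.118, 0.098, 0, 0, 0, 0.036]
  ]
}}

```text
time: 16.8
tool_pos: [0.5465, -0.1808, 0.0389]
ee_rot: [[1.0, 0.014, -0.002], [0.014, -1.0, 0.001], [-0.002, -0.001, -1.0]]
contact_force: [0.2, 0.7, -0.3]
finger_gap: 0.0361
finger_force: 0.0
```

{"name": "drive_tool", "arguments": {
  "steps": [
    [0, 0, 0, 0, 0, 0, 0.0],
    [0, 0, 0, 0, 0, 0, 0.0],
    [0, 0, 0, 0, 0, 0, 0.0],
    [0, 0, 0, 0, 0, 0, 0.0]
  ]
}}

```text
time: 17.2
tool_pos: [0.5478, -0.1814, 0.0418]
ee_rot: [[1.0, 0.014, 0.002], [0.014, -1.0, -0.001], [0.002, 0.001, -1.0]]
contact_force: [-0.9, -0.6, 6.7]
finger_gap: 0.0255
finger_force: 20.0
```

{"name": "drive_tool", "arguments": {
  "steps": [
    [0, -0.025, 0, 0, 0, 0, 0.0],
    [0, -0.055, 0, 0, 0, 0, 0.0],
    [0, -0.085, 0, 0, 0, 0, 0.0],
    [-0.001, -0.115, 0, 0, 0, 0, 0.0],
    [-0.001, -0.145, 0, 0, 0, 0, 0.0],
    [-0.001, -0.175, 0, 0, 0, 0, 0.0],
    [-0.001, -0.205, 0, 0, 0, 0, 0.0],
    [-0.001, -0.22, 0, 0, 0, 0, 0.0]
  ]
}}

```text
time: 18.0
tool_pos: [0.5436, 0.0405, 0.0417]
ee_rot: [[1.0, 0.015, 0.003], [0.015, -1.0, -0.001], [0.003, 0.001, -1.0]]
contact_force: [0.3, -5.9, 7.0]
finger_gap: 0.0257
finger_force: 20.0
```

{"name": "drive_tool", "arguments": {
  "steps": [
    [0, -0.01, 0, 0, 0, 0, 0.0],
    [0, -0.02, 0, 0, 0, 0, 0.0],
    [0, -0.02, -0.03, 0, 0, 0, 0.0],
    [0, -0.02, -0.06, 0, 0, 0, 0.0],
    [0, -0.02, -0.085, 0, 0, 0, 0.0],
    [0, -0.02, -0.085, 0, 0, 0, 0.0]
  ]
}}

```text
time: 18.6
tool_pos: [0.5441, 0.0592, 0.1291]
ee_rot: [[1.0, 0.014, 0.006], [0.014, -1.0, 0.0], [0.006, -0.0, -1.0]]
contact_force: [-0.6, 0.5, -1.4]
finger_gap: 0.0256
finger_force: 20.0
```

```bash
python3 tray.py C; python3 -c "
from h import *
to(.536,.341,.124,8)"
```

```text
scene [0.5104 0.3363] yaw 7.9 1-IoU 0.023
side [0.5139 0.3381] yaw 8.1 1-IoU 0.021
[0.5425972  0.05898145 0.12495163] 0.02562941235699503
shift [-0.0026 -0.2821  0.001 ] rot [-0.01 -0.03 -7.2 ]
```

{"name": "drive_tool", "arguments": {
  "steps": [
    [0, -0.05, 0, 0, 0, -3, 0.0],
    [-0.002, -0.1, 0, 0, 0, -7.2, 0.0],
    [-0.003, -0.15, 0, 0, 0, -7.2, 0.0],
    [-0.003, -0.195, 0, 0, 0, -7.2, 0.0],
    [-0.003, -0.24, 0, 0, 0, -7.2, 0.0],
    [-0.003, -0.282, 0, 0, 0, -7.2, 0.0],
    [-0.003, -0.282, 0, 0, 0, -7.2, 0.0],
    [-0.003, -0.282, 0, 0, 0, -7.2, 0.0]
  ]
}}

```text
time: 19.5
tool_pos: [0.5349, 0.3411, 0.123]
ee_rot: [[0.99, 0.141, -0.003], [0.141, -0.99, -0.002], [-0.003, 0.001, -1.0]]
contact_force: [1.2, -0.7, -2.6]
finger_gap: 0.0256
finger_force: 20.0
```

{"name": "drive_tool", "arguments": {
  "steps": [
    [0, 0, 0.04, 0, 0, 0, 0.0],
    [0, 0, 0.07, 0, 0, 0, 0.0],
    [0, 0, 0.08, 0, 0, 0, 0.0],
    [0, 0, 0.087, 0, 0, 0, 0.0],
    [0, 0, 0.087, 0, 0, 0, 0.0],
    [0, 0, 0.087, 0, 0, 0, 0.02]
  ]
}}

```text
time: 20.1
tool_pos: [0.5363, 0.3409, 0.0396]
ee_rot: [[0.99, 0.139, 0.001], [0.139, -0.99, 0.001], [0.002, -0.001, -1.0]]
contact_force: [0.1, -0.0, -1.4]
finger_gap: 0.0259
finger_force: 20.0
```

{"name": "drive_tool", "arguments": {
  "steps": [
    [0, 0, 0, 0, 0, 0, 0.036],
    [0, 0, 0, 0, 0, 0, 0.036],
    [0, 0, 0, 0, 0, 0, 0.036],
    [0, 0, -0.03, 0, 0, 0, 0.036],
    [0, 0, -0.07, 0, 0, 0, 0.036],
    [0, 0, -0.1, 0, 0, 0, 0.036]
  ]
}}

```text
time: 20.7
tool_pos: [0.5359, 0.341, 0.1407]
ee_rot: [[0.99, 0.139, 0.001], [0.139, -0.99, 0.001], [0.001, -0.001, -1.0]]
contact_force: [0.7, 0.4, -0.2]
finger_gap: 0.0359
finger_force: 0.0
```

Run:
```python
from h import *
to(.548,-.2455,.14,.8)
```

```text
shift [-6.970e-02  5.825e-01  3.000e-04] rot [-0.04 -0.08  7.21]
```

{"name": "drive_tool", "arguments": {
  "steps": [
    [-0.006, 0.05, 0, 0, 0, 3, 0.036],
    [-0.012, 0.1, 0, 0, 0, 7.2, 0.036],
    [-0.018, 0.15, 0, 0, 0, 7.2, 0.036],
    [-0.024, 0.2, 0, 0, 0, 7.2, 0.036],
    [-0.03, 0.25, 0, 0, 0, 7.2, 0.036],
    [-0.036, 0.3, 0, 0, 0, 7.2, 0.036],
    [-0.042, 0.35, 0, 0, 0, 7.2, 0.036],
    [-0.048, 0.4, 0, 0, 0, 7.2, 0.036]
  ]
}}

```text
time: 21.5
tool_pos: [0.5435, -0.061, 0.1388]
ee_rot: [[1.0, 0.014, 0.001], [0.014, -1.0, -0.0], [0.001, 0.0, -1.0]]
contact_force: [1.1, -0.8, -0.8]
finger_gap: 0.0358
finger_force: 0.0
```

{"name": "drive_tool", "arguments": {
  "steps": [
    [0.003, 0.05, 0, 0, 0, 0, 0.036],
    [0.006, 0.1, 0, 0, 0, 0, 0.036],
    [0.006, 0.15, 0, 0, 0, 0, 0.036],
    [0.006, 0.17, 0, 0, 0, 0, 0.036],
    [0.006, 0.17, 0, 0, 0, 0, 0.036],
    [0.006, 0.17, 0, 0, 0, 0, 0.036]
  ]
}}

```text
time: 22.1
tool_pos: [0.5521, -0.2288, 0.1382]
ee_rot: [[1.0, 0.013, -0.0], [0.013, -1.0, 0.0], [-0.0, -0.0, -1.0]]
contact_force: [0.5, -0.3, -0.3]
finger_gap: 0.0363
finger_force: 0.0
```

Run:
```python
from h import *
to(.548,-.2455,.04,.8)
```

```text
shift [-0.0043  0.0167  0.0982] rot [-0.02  0.   -0.04]
```

{"name": "drive_tool", "arguments": {
  "steps": [
    [-0.0045, 0.017, 0.01, 0, 0, 0, 0.036],
    [-0.0045, 0.017, 0.03, 0, 0, 0, 0.036],
    [-0.0045, 0.017, 0.06, 0, 0, 0, 0.036],
    [-0.0045, 0.017, 0.085, 0, 0, 0, 0.036],
    [-0.0045, 0.017, 0.098, 0, 0, 0, 0.036],
    [-0.0045, 0.017, 0.098, 0, 0, 0, 0.0],
    [-0.0045, 0.017, 0.098, 0, 0, 0, 0.0],
    [-0.0045, 0.017, 0.098, 0, 0, 0, 0.0]
  ]
}}

```text
time: 22.9
tool_pos: [0.5485, -0.2462, 0.0415]
ee_rot: [[1.0, 0.014, 0.001], [0.014, -1.0, -0.001], [0.001, 0.001, -1.0]]
contact_force: [-0.2, 0.6, -1.7]
finger_gap: 0.0255
finger_force: 20.0
```

{"name": "drive_tool", "arguments": {
  "steps": [
    [0, 0, 0, 0, 0, 0, 0.0],
    [0, -0.03, 0, 0, 0, 0, 0.0],
    [-0.001, -0.06, 0, 0, 0, 0, 0.0],
    [-0.001, -0.09, 0, 0, 0, 0, 0.0],
    [-0.001, -0.12, 0, 0, 0, 0, 0.0],
    [-0.001, -0.15, 0, 0, 0, 0, 0.0],
    [-0.001, -0.18, 0, 0, 0, 0, 0.0],
    [-0.001, -0.2, 0, 0, 0, 0, 0.0]
  ]
}}

```text
time: 23.7
tool_pos: [0.5442, -0.0444, 0.0409]
ee_rot: [[1.0, 0.015, 0.001], [0.015, -1.0, 0.0], [0.001, -0.0, -1.0]]
contact_force: [0.1, -0.6, -2.1]
finger_gap: 0.0255
finger_force: 20.0
```

{"name": "drive_tool", "arguments": {
  "steps": [
    [0, -0.03, 0, 0, 0, 0, 0.0],
    [0, -0.06, 0, 0, 0, 0, 0.0],
    [0, -0.09, 0, 0, 0, 0, 0.0],
    [0, -0.102, 0, 0, 0, 0, 0.0],
    [0, -0.102, -0.03, 0, 0, 0, 0.0],
    [0, -0.102, -0.06, 0, 0, 0, 0.0],
    [0, -0.102, -0.085, 0, 0, 0, 0.0],
    [0, -0.102, -0.085, 0, 0, 0, 0.0]
  ]
}}

```text
time: 24.5
tool_pos: [0.5443, 0.0556, 0.1292]
ee_rot: [[1.0, 0.014, 0.006], [0.014, -1.0, 0.0], [0.006, -0.0, -1.0]]
contact_force: [1.0, -0.5, -1.6]
finger_gap: 0.0258
finger_force: 20.0
```

```bash
python3 tray.py D; python3 -c "
from h import *
to(.585,.348,.124,8)"
```

```text
scene [0.5103 0.3365] yaw 8.0 1-IoU 0.023
side [0.514  0.3382] yaw 8.0 1-IoU 0.021
[0.54281597 0.05556787 0.12516038] 0.02562389596890085
shift [ 0.0462 -0.2918  0.0012] rot [ 0.01 -0.05 -7.21]
```

{"name": "drive_tool", "arguments": {
  "steps": [
    [0.008, -0.05, 0, 0, 0, -3, 0.0],
    [0.016, -0.1, 0, 0, 0, -7.2, 0.0],
    [0.024, -0.15, 0, 0, 0, -7.2, 0.0],
    [0.032, -0.195, 0, 0, 0, -7.2, 0.0],
    [0.04, -0.24, 0, 0, 0, -7.2, 0.0],
    [0.046, -0.285, 0, 0, 0, -7.2, 0.0],
    [0.046, -0.292, 0, 0, 0, -7.2, 0.0],
    [0.046, -0.292, 0, 0, 0, -7.2, 0.0]
  ]
}}

```text
time: 25.4
tool_pos: [0.5839, 0.3492, 0.1229]
ee_rot: [[0.99, 0.141, -0.002], [0.141, -0.99, -0.001], [-0.003, 0.001, -1.0]]
contact_force: [-0.1, -0.6, -1.1]
finger_gap: 0.0258
finger_force: 20.0
```

{"name": "drive_tool", "arguments": {
  "steps": [
    [0, 0, 0.04, 0, 0, 0, 0.0],
    [0, 0, 0.07, 0, 0, 0, 0.0],
    [0, 0, 0.08, 0, 0, 0, 0.0],
    [0, 0, 0.087, 0, 0, 0, 0.0],
    [0, 0, 0.087, 0, 0, 0, 0.0],
    [0, 0, 0.087, 0, 0, 0, 0.02]
  ]
}}

```text
time: 26.0
tool_pos: [0.5853, 0.3485, 0.0397]
ee_rot: [[0.99, 0.139, 0.002], [0.139, -0.99, 0.001], [0.002, -0.001, -1.0]]
contact_force: [-0.7, 0.8, -2.2]
finger_gap: 0.0258
finger_force: 20.0
```

{"name": "drive_tool", "arguments": {
  "steps": [
    [0, 0, 0, 0, 0, 0, 0.036],
    [0, 0, 0, 0, 0, 0, 0.036],
    [0, 0, 0, 0, 0, 0, 0.036],
    [0, 0, -0.03, 0, 0, 0, 0.036],
    [0, 0, -0.07, 0, 0, 0, 0.036],
    [0, 0, -0.1, 0, 0, 0, 0.036]
  ]
}}

```text
time: 26.6
tool_pos: [0.5848, 0.3487, 0.1407]
ee_rot: [[0.99, 0.139, 0.001], [0.139, -0.99, 0.001], [0.001, -0.001, -1.0]]
contact_force: [0.4, 0.8, 0.7]
finger_gap: 0.0359
finger_force: 0.0
```

Run:
```python
from h import *
to(.595,-.0075,.18,-70.8)
```

```text
shift [-0.0395  0.3541 -0.0395] rot [-8.000e-02 -4.000e-02  7.881e+01]
```

{"name": "drive_tool", "arguments": {
  "steps": [
    [-0.005, 0.045, -0.02, 0, 0, 8, 0.04],
    [-0.01, 0.09, -0.03, 0, 0, 16, 0.04],
    [-0.015, 0.135, -0.03, 0, 0, 24, 0.04],
    [-0.02, 0.18, -0.03, 0, 0, 32, 0.04],
    [-0.025, 0.225, -0.03, 0, 0, 40, 0.04],
    [-0.03, 0.27, -0.03, 0, 0, 48, 0.04],
    [-0.035, 0.315, -0.03, 0, 0, 56, 0.04],
    [-0.04, 0.354, -0.03, 0, 0, 64, 0.04]
  ]
}}

```text
time: 27.4
tool_pos: [0.5941, -0.0097, 0.1687]
ee_rot: [[0.554, -0.832, 0.001], [-0.832, -0.554, -0.0], [0.001, -0.001, -1.0]]
contact_force: [0.2, 0.7, 0.3]
finger_gap: 0.0397
finger_force: 0.0
```

{"name": "drive_tool", "arguments": {
  "steps": [
    [0, 0, 0, 0, 0, 8, 0.04],
    [0, 0, 0, 0, 0, 15, 0.04],
    [0, 0, 0, 0, 0, 15, 0.04],
    [0, 0, 0, 0, 0, 15, 0.04]
  ]
}}

```text
time: 27.8
tool_pos: [0.5943, -0.0075, 0.1684]
ee_rot: [[0.329, -0.944, 0.0], [-0.944, -0.329, -0.0], [0.0, -0.0, -1.0]]
contact_force: [-0.3, -0.5, -0.0]
finger_gap: 0.0398
finger_force: 0.0
```

Run:
```python
from h import *
to(.595,-.0075,.0635,-71);print(arm.sense()['tool_pos'])
snap('scene','s3');snap('wrist','w3')
a=cv2.resize(cv2.imread('pics/s3.png')[150:320,215:500],None,fx=2.8,fy=2.8,interpolation=cv2.INTER_CUBIC);cv2.imwrite('pics/c4.png',a)
print(proj('w3',[[.595,-.0075,.079]]))
```

```text
shift [ 0.0003 -0.0006  0.1049] rot [-0.02 -0.01  0.23]
[ 0.59430005 -0.00745188  0.16835253]
[[276.55142402 216.29765768]]
```

View pics/c4.png

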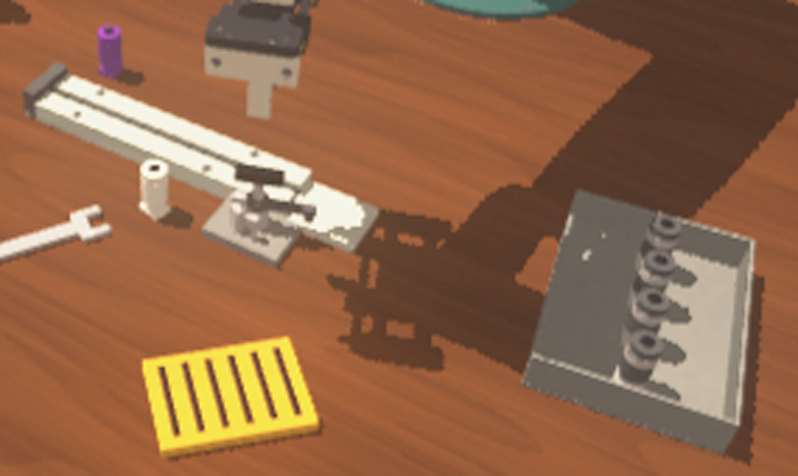

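View pics/w3.png

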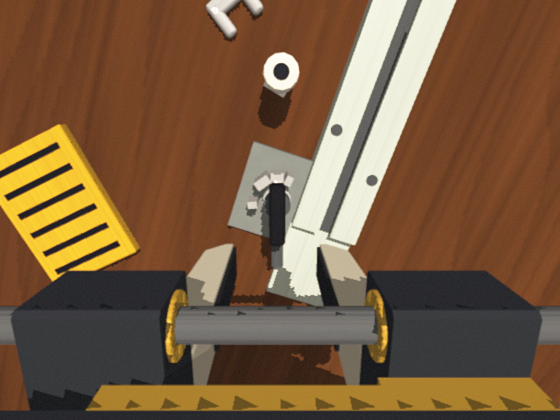

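All four dogs stand upright in the tray. The bar is centred at (277,214), as predicted, so I'll descend and return the plunger.

{"name": "drive_tool", "arguments": {
  "steps": [
    [0, -0.0005, 0.04, 0, 0, 0, 0.03],
    [0, -0.0005, 0.075, 0, 0, 0, 0.03],
    [0, -0.0005, 0.095, 0, 0, 0, 0.03],
    [0, -0.0005, 0.105, 0, 0, 0, 0.03],
    [0, -0.0005, 0.105, 0, 0, 0, 0.03],
    [0, -0.0005, 0.105, 0, 0, 0, 0.0],
    [0, -0.0005, 0.105, 0, 0, 0, 0.0],
    [0, -0.0005, 0.105, 0, 0, 0, 0.0]
  ],
  "squeeze": 40
}}

```text
time: 28.7
tool_pos: [0.5948, -0.0075, 0.0644]
ee_rot: [[0.326, -0.945, 0.0], [-0.945, -0.326, -0.0], [0.0, -0.0, -1.0]]
contact_force: [-11.6, -0.8, 12.2]
finger_gap: 0.0116
finger_force: 40.0
```

{"name": "drive_tool", "arguments": {
  "steps": [
    [0, 0, 0, 0, 0, 0, 0.0],
    [0, 0, 0, 0, 0, 0, 0.0],
    [0, 0, 0, 0, 0, 0, 0.0],
    [0, 0, -0.004, 0, 0, 0, 0.0],
    [0, 0, -0.008, 0, 0, 0, 0.0],
    [0, 0, -0.009, 0, 0, 0, 0.0],
    [0, 0, -0.009, 0, 0, 0, 0.0]
  ]
}}

```text
time: 29.4
tool_pos: [0.5943, -0.0077, 0.0719]
ee_rot: [[0.326, -0.946, -0.001], [-0.946, -0.326, -0.0], [0.0, 0.001, -1.0]]
contact_force: [-1.9, -3.8, -9.8]
finger_gap: 0.0119
finger_force: 40.0
```

{"name": "drive_tool", "arguments": {
  "steps": [
    [0, 0, 0, 0, 0, -8, 0.0],
    [0, 0, 0, 0, 0, -16, 0.0],
    [0, 0, 0, 0, 0, -24, 0.0],
    [0, 0, 0, 0, 0, -32, 0.0],
    [0, 0, 0, 0, 0, -40, 0.0],
    [0, 0, 0, 0, 0, -48, 0.0],
    [0, 0, 0, 0, 0, -56, 0.0],
    [0, 0, 0, 0, 0, -64, 0.0]
  ]
}}

```text
time: 30.2
tool_pos: [0.5947, -0.007, 0.0719]
ee_rot: [[0.993, -0.116, -0.0], [-0.116, -0.993, 0.001], [-0.0, -0.001, -1.0]]
contact_force: [0.7, 1.3, -8.4]
finger_gap: 0.0112
finger_force: 40.0
```

{"name": "drive_tool", "arguments": {
  "steps": [
    [0, 0, 0, 0, 0, -5, 0.0],
    [0, 0, 0, 0, 0, -8, 0.0],
    [0, 0, 0, 0, 0, -8.5, 0.0],
    [0, 0, 0, 0, 0, -8.5, 0.0]
  ]
}}

```text
time: 30.6
tool_pos: [0.5947, -0.007, 0.072]
ee_rot: [[1.0, 0.025, -0.0], [0.025, -1.0, 0.001], [-0.0, -0.001, -1.0]]
contact_force: [0.0, 4.3, -9.9]
finger_gap: 0.0118
finger_force: 40.0
```

Run:
```python
from h import *
s=arm.sense();print(s['torque'],s['contact_force']);to(.595,-.007,.053,.8)
```

```text
[ 0.88964314 -0.04615329 -0.11942349] [ 0.03733423  4.34748525 -9.92575142]
shift [0.0003 0.     0.019 ] rot [-0.05  0.01  0.63]
```

{"name": "drive_tool", "arguments": {
  "steps": [
    [0, 0, 0.005, 0, 0, 0.6, 0.0],
    [0, 0, 0.01, 0, 0, 0.6, 0.0],
    [0, 0, 0.014, 0, 0, 0.6, 0.0],
    [0, 0, 0.016, 0, 0, 0.6, 0.0],
    [0, 0, 0.016, 0, 0, 0.6, 0.0],
    [0, 0, 0.016, 0, 0, 0.6, 0.03],
    [0, 0, 0.016, 0, 0, 0.6, 0.03],
    [0, 0, 0.016, 0, 0, 0.6, 0.03]
  ]
}}

```text
time: 31.4
tool_pos: [0.5951, -0.0077, 0.0566]
ee_rot: [[1.0, 0.015, 0.001], [0.015, -1.0, -0.0], [0.001, 0.0, -1.0]]
contact_force: [-0.2, -0.4, -0.1]
finger_gap: 0.0282
finger_force: 0.0
```

{"name": "drive_tool", "arguments": {
  "steps": [
    [0, 0, 0, 0, 0, 0, 0.03],
    [0, 0, 0, 0, 0, 0, 0.03],
    [0, 0, -0.04, 0, 0, 0, 0.03],
    [0, 0, -0.09, 0, 0, 0, 0.03],
    [0, 0, -0.13, 0, 0, 0, 0.03],
    [0, 0, -0.13, 0, 0, 0, 0.03],
    [0, 0, -0.13, 0, 0, 0, 0.03]
  ]
}}

```text
time: 32.1
tool_pos: [0.595, -0.0075, 0.1868]
ee_rot: [[1.0, 0.016, 0.002], [0.016, -1.0, -0.0], [0.002, 0.0, -1.0]]
contact_force: [0.2, -0.6, -0.6]
finger_gap: 0.0301
finger_force: 0.0
```

```bash
python3 tray.py E
python3 - <<'E'
from h import *
a=cv2.resize(cv2.imread('pics/sceneE.png')[150:320,215:500],None,fx=2.8,fy=2.8,interpolation=cv2.INTER_CUBIC);cv2.imwrite('pics/c5.png',a)
snap('wrist','w5');print(proj('w5',[[.616,-.0065,.07],[.572,-.0065,.07],[.616,-.0065,.075],[.572,-.0065,.075]]))
E
```

```text
scene [0.5104 0.3364] yaw 8.0 1-IoU 0.024
side [0.5143 0.3381] yaw 8.0 1-IoU 0.02
[ 0.59427678 -0.00738088  0.184658  ] 0.029971128816808634
[[275.13914916 181.32911164]
 [274.33277647 235.07480187]
 [275.11911817 182.51488634]
 [274.29977993 237.13069639]]
```

View pics/c5.png

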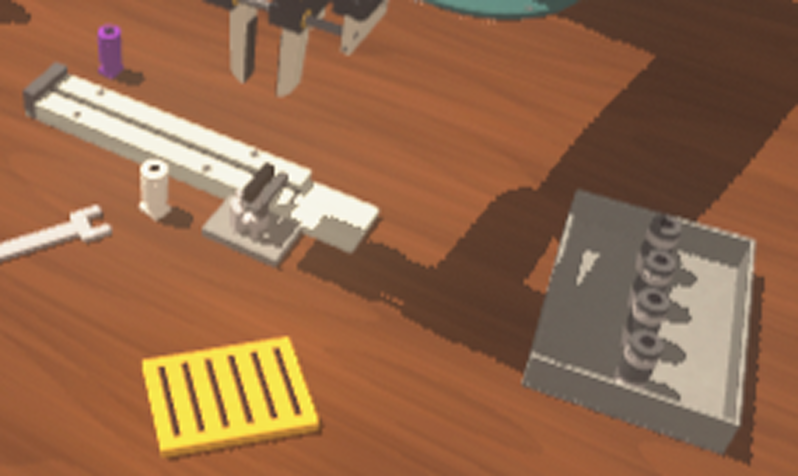

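View pics/w5.png

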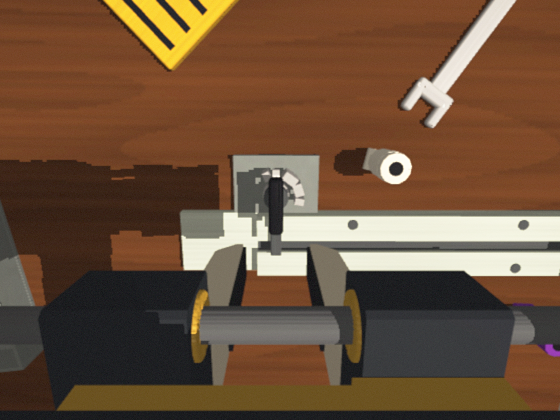

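The bar is back along x, with its centre at scene (307,215), the same as at the start. I'll run a quick pixel comparison against the first picture and hand in if it matches.

Run:
```python
from h import *
f=lambda n:cv2.imread('pics/'+n+'.png',0)[205:232,297:322].astype(np.float32)
a,b,c=f('scene0'),f('sceneE'),f('s3')
s=cv2.phaseCorrelate(a,b); d=np.abs(a-b).mean(),np.abs(a-c).mean(); print(s,d)
if d[0]<d[1]/2 and abs(s[0][1])<.4: print(arm.close_job())
```

```text
((0.48539737376591496, 0.3797580100734219), 0.997069848731712) (np.float32(10.579259), np.float32(39.192593))
the job is handed in; nothing more can be done
None
```

The job is handed in: the last pictures show all four dogs standing in the tray and the plunger twisted back and down across the slot, matching its starting picture to within half a pixel; no verdict came back.

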